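# Slide the slate out over the edge of the serving stand

### The job

Gently push the dark slate board along the top of the wooden serving stand, away from you, until its front end sticks out about 3 cm beyond the stand's brass-trimmed edge (the pale line across the slate then lies over that edge) and the slate sits square to the edge, so that a guest can get fingers under it. Slide it only, never lift or tip it; let the upturned cup ride along on it without touching the cup, and leave all the other coffee things where they are.

Things in the scene. Friction and masses are not known exactly. Their poses are not given: they have to be found in the camera images.
- stand: fixed low wooden serving stand: flat top 300 mm deep (its x) by 440 mm wide (its y), 60 mm high; origin at the centre of its underside, z up. +x points away from the robot (give or take 0.4 rad), to the brass-trimmed open edge at x = +150 mm; the near edge (x = -150 mm) is open too. Along the two short sides, at y = +-208 mm, run round wooden rails whose tops are 41 mm above the flat top.
- stand_edge (a point): middle of the stand's brass-trimmed far edge, at the level of the flat top; its x points outward, square to the edge. The trim is flush: a brass strip 8 mm wide on the top and down the edge's face.
- slate: loose dark grey slate board lying on the stand, 150 mm long (its x) by 120 mm wide (its y), 8 mm thick, about 0.4 kg; origin at the centre of its underside, z up. +x points to its front end, which carries a pale line across the top 30 mm from the end; it starts up to 0.35 rad askew to the stand, with its front end well inside the brass edge.
- slate_front (a point): middle of the slate's front end, at its underside (75 mm along +x from the slate's origin).
- cup: loose white mocha cup standing upside down on the slate, rim diameter 66 mm, 48 mm high, about 0.12 kg, with a small handle that reaches 54 mm from the axis along the cup's +x; the handle points roughly to the slate's front. It stands about 15 mm in front of the slate's centre. Origin at the centre of its rim, on the slate, z up.
- creamer: loose white cream jug on the stand near one of its short sides, 62 mm diameter, 96 mm over spout and handle, 78 mm high; origin at the centre of its underside.
- sugar: loose white lidded sugar bowl on the stand near the other short side, 68 mm diameter, 82 mm high; origin at the centre of its underside.
- pot: loose white coffee pot on the silver tray to the left, 210 mm high, 108 mm diameter; origin at the centre of its underside.
- cupset1: loose saucer with upturned cup, on the silver tray to the left, 140 mm diameter, 69 mm high; origin at the centre of its underside.
- cupset2: loose saucer with upturned cup on the table to the right, 140 mm diameter, 69 mm high; origin at the centre of its underside.
- spoon: loose steel spoon, 140 mm long, lying on the table to the right.

How it is judged:
At the end, for the whole second after the job is handed in: The slate's front end overhangs the brass edge by 20 to 40 mm, its long sides are within 0.12 rad of square to the edge, it lies flat, at rest and supported by the stand, and the cup still stands upside down on it within 40 mm of the slate's centre (x of slate_front in the frame of stand_edge between 0.02 and 0.04 m and angle between the x axis of slate and the x axis of stand, either way round below 0.12 rad and angle between slate's own z axis and vertical below 0.05 rad and z of slate in the frame of stand between 0.056 and 0.065 m and contact force between slate and stand above 0.5 N and linear speed of slate below 0.01 m/s and horizontal distance between cup and slate below 0.04 m and angle between cup's own z axis and vertical below 0.08 rad and contact force between cup and slate above 0.2 N); the robot touches nothing.
It fails at once if the slate board is lifted or tipped instead of slid (z of slate in the frame of stand above 0.07 m or angle between slate's own z axis and vertical above 0.15 rad).
It fails at once if the robot touches the upturned cup on the slate (contact force between the arm and cup above 0.3 N).
It fails at once if the cup tips or comes off the slate (angle between cup's own z axis and vertical above 0.3 rad or z of cup in the frame of slate above 0.02 m).
It fails at once if the slate is shoved roughly (faster than 0.25 m/s) (linear speed of slate above 0.25 m/s).
It fails at once if another piece of the coffee things is moved by more than 15 mm (distance of any of creamer, sugar, pot, cupset1, cupset2, spoon from where it was at the start of the episode above 0.015 m).
It also fails if it takes over 38 s, if anything falls off the work surface, if the arm or the gripper's body presses on something with over 40 N, if the wrist force passes 120 N, or if a joint passes its speed limit or range.

### The arm

A 6-joint arm with a two-finger parallel gripper is mounted at the origin on the work surface. World frame = base frame: x ahead of the robot, y to its left, z up, the work surface at z = 0. Lengths are in m, angles in rad, forces in N, time in s.
With the tool pointing down it reaches from about 0.35 to 0.725 m from the base axis. Payload 6 kg.
Tool frame: the origin (TCP) lies between the finger pads; the fingertips stand 8 mm ahead of it and the grasp point (between the pads) lies 11 mm behind it; z points along the fingers, y is the line along which they close (so a half turn about z gives the same grasp; the last joint's range is limited). The gripper opens to 85 mm and grips with 20 to 120 N. Pads are 22 mm wide; open, the fingers measure 114 mm over their backs; the gripper's body (76 mm by 85 mm) begins 54 mm behind the grasp point. The pads swing forward as they close: fully open they stand 13 mm farther back than shut.
Start: joints at [-0.976, 0.04, 0.085, 0, -1.615, -0.334], TCP at [0.155, -0.58, 0.239] pointing down, gripper open.
Joint ranges: [-2.56, 2.56], [-1.29, 2.01], [-1.08, 1.49], [-3.29, 1.98], [-2.81, -0.18], [-2.99, 2.99]. Speed limits (rad/s): [2.57, 2.57, 3.01, 3.14, 3.14, 3.14].

### API

Orientations are given as [roll, pitch, yaw] about the fixed x, y, z axes, in that order (R = Rz(yaw) Ry(pitch) Rx(roll)).
In Python, from workcell import r, vision gives the robot as it stands.
- The arm moves only by the tool jog_arm, never from a script. Its argument "targets" is a list of rows, each a list of 7 numbers: the turn, a rotation vector about the tool's x, y, z in units of 90 degrees (1.0 is 90 degrees), then the shift along the tool's x, y, z in units of 0.2 m (1.0 is 0.2 m), then the opening, from 0 (shut) to 1 (fully open). A call has 1 to 12 rows; each row is the pose to reach, as a shift and turn from the pose commanded when the call began, along the tool's axes at that moment; what a row does not reach only later rows make up. A row lasts 1/8 s, in which the tool goes at most 62.5 mm and 10.7 degrees, less where a joint would pass 70% of its speed; a pose out of reach is approached as far as the arm can. A call with a number of a shift or a turn outside -1 to 1 is refused whole. A call with a gripper value outside its range is refused whole. The fingers move at their own pace and stop on an object; the grip force is fixed at half the most. Time passes only in rows, so rows that repeat a pose let the fingers close. It gives the time, the measured TCP pose, the force, the opening and the grip force at its end, in the units of the state.
- r.get_obs(): the state, without advancing time (a new reading comes with each control period).
- vision.camera(name): name is "scene" or "top"; returns a dict with "image" (480x640x3 uint8, red, green, blue), "camera_matrix" (3x3 intrinsics, pixels), "rvec" (rotation vector, rad) and "tvec" (3), from world to camera coordinates, as OpenCV has them. Camera axes: x right, y down, z forward; pixel columns grow to the right and rows downward; lengths in m; the calibration is good to about 2 mm. A picture is of the moment at which its call begins. There is no depth.
- r.close_job(): hands the job in; it is judged then, once.
The state is a dict: "clock": time; "qpos": joint angles; "qd": joint speeds; "effort": joint torques, N m; "eef_pos": TCP position; "ee_rot": TCP orientation; "ft_force": force on the tool from outside, world axes, zero at the start; "moment": the same for the moment, N m; "finger_gap": finger opening in m; "grip_force": force on a finger pad.
Only numpy, scipy, OpenCV 4.12 (cv2) and the standard library are available. Lean on these libraries where they do the work, as an engineer would, in place of code of your own. Each camera call takes 0.05 s, during which the arm holds its last target. There are 200 camera calls.

## Working session

There is one attempt and no reset: what is moved stays moved. The work goes in short steps, Python scripts to look and compute and a tool call to move; the robot and the scene stay as the last step left them, time stands still between calls to the robot, and variables do not carry over. Pictures are saved under pics/ and viewed, at most 10 in all, crops included, and the job is handed in when it is done.

Besides the shell and the picture viewer there is one more tool, called after "Request:" by a JSON object that holds its "method" and its "body", one argument or row to a line. jog_arm: Moves the arm, as the interface text tells. Its arguments: {"type":"object","properties":{"targets":{"type":"array"}},"required":["targets"]}

```bash
mkdir -p pics; ls; cat > h.py <<'E'
import numpy as np, cv2
from workcell import r, vision
from scipy.spatial.transform import Rotation as R
def ray(c,uv,z):
    Rm=cv2.Rodrigues(np.array(c["rvec"],float))[0]; t=np.array(c["tvec"],float).ravel()
    K=np.array(c["camera_matrix"]); uv=np.atleast_2d(uv).astype(float)
    d=(np.c_[uv,np.ones(len(uv))]@np.linalg.inv(K).T)@Rm; o=-Rm.T@t
    return o+d*((z-o[2])/d[:,2])[:,None]
def proj(c,p):
    return cv2.projectPoints(np.atleast_2d(p).astype(float),np.array(c["rvec"],float),np.array(c["tvec"],float),np.array(c["camera_matrix"]),None)[0][:,0]
E
python3 - <<'E'
from h import *
for n in("top","scene"):
    c=vision.camera(n); cv2.imwrite(f"pics/{n}0.png",c["image"][:,:,::-1])
    Rm=cv2.Rodrigues(np.array(c["rvec"],float))[0]; print(n,-Rm.T@np.array(c["tvec"]).ravel())
print(r.get_obs())
E
```

```text
pics
top [ 0.2053382  -0.02725094  1.87492728]
scene [ 1.42522649 -0.82932335  1.23428539]
{'clock': 0.1, 'qpos': array([-9.76363976e-01,  4.07871589e-02,  8.39121953e-02, -3.97041021e-04,
       -1.61548381e+00, -3.33718604e-01]), 'qd': array([ 0.00091351, -0.0027829 ,  0.00077609,  0.00371296,  0.00153508,
       -0.00102185]), 'effort': array([-4.91795727e-03, -3.69346440e+01,  3.48279190e+01,  6.95178822e+00,
       -4.56925045e-03,  7.68677580e-06]), 'eef_pos': array([ 0.15467339, -0.57943746,  0.23836168]), 'ee_rot': array([ 3.13998648e+00, -1.37002623e-04, -2.88086137e+00]), 'ft_force': array([-0.31047284,  0.59416964,  0.05521337]), 'moment': array([0.0282438 , 0.01522912, 0.05032156]), 'grip_force': 0.0, 'finger_gap': 0.08527579325217341}
```

View pics/top0.png

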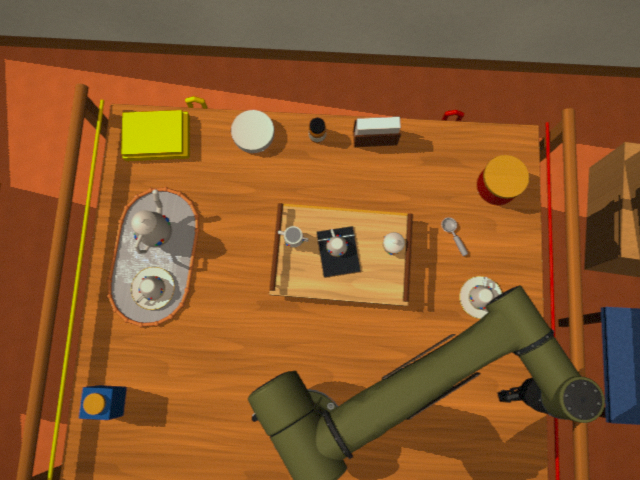

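View pics/scene0.png

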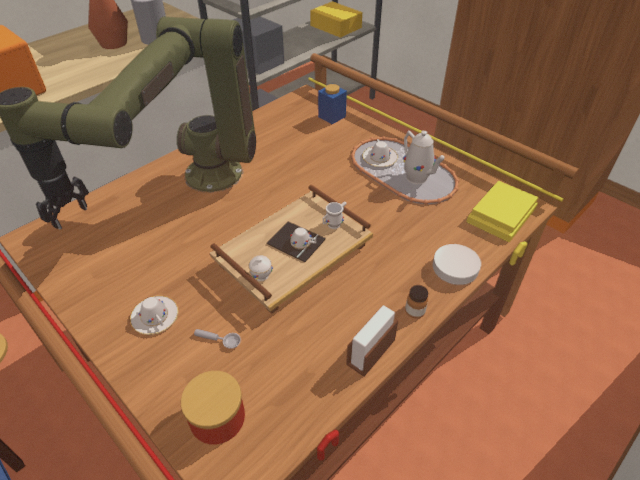

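Top view: the image's up is +x. The stand is centred near (343,254), the slate near (339,252) with its pale line at v≈237. The creamer is at (293,236), the sugar at (395,243) and the cup at (337,245). Next I measure these.

```bash
python3 - <<'E'
from h import *
c=vision.camera("top"); im=c["image"]; 
hsv=cv2.cvtColor(im,cv2.COLOR_RGB2HSV)
for p in [(310,270),(380,280),(300,320),(345,206),(345,209),(345,212),(330,265),(350,262),(345,300),(345,304)]: print(p,im[p[1],p[0]],hsv[p[1],p[0]])
roi=np.zeros(im.shape[:2],np.uint8); roi[225:282,312:368]=1
m=((im.max(2)<80)&(roi>0)).astype(np.uint8)
n,l,s,_=cv2.connectedComponentsWithStats(m); k=1+s[1:,4].argmax(); m=(l==k).astype(np.uint8)
h=cv2.convexHull(cv2.findContours(m,0,1)[0][0]); rect=cv2.minAreaRect(h); b=cv2.boxPoints(rect)
print(rect); w=ray(c,b,.068); print(w); print(np.linalg.norm(np.roll(w,-1,0)-w,axis=1),w.mean(0))
z=cv2.resize(im[195:312,262:422],None,fx=5,fy=5,interpolation=cv2.INTER_CUBIC)
cv2.imwrite("pics/crop.png",z[:,:,::-1])
E
```

```text
(310, 270) [208 152  82] [ 17 154 208]
(380, 280) [211 162  87] [ 18 150 211]
(300, 320) [189 108  39] [ 14 202 189]
(345, 206) [176 103  37] [ 14 201 176]
(345, 209) [206 139  32] [ 18 215 206]
(345, 212) [210 161  87] [ 18 149 210]
(330, 265) [39 40 41] [105  12  41]
(350, 262) [33 32 33] [150   8  33]
(345, 300) [187 143  82] [ 17 143 187]
(345, 304) [110  63  22] [ 14 204 110]
((338.0596008300781, 251.4678955078125), (45.66242218017578, 36.70984649658203), 80.13418579101562)
[[ 6.08219406e-01  3.78618432e-04  6.80000000e-02]
 [ 6.35350073e-01 -1.15089337e-01  6.80000000e-02]
 [ 4.90024616e-01 -1.46119107e-01  6.80000000e-02]
 [ 4.63713405e-01 -3.23993751e-02  6.80000000e-02]]
[0.11861249 0.14860126 0.11672385 0.14817686] [ 0.54932688 -0.0733073   0.068     ]
```

View pics/crop.png

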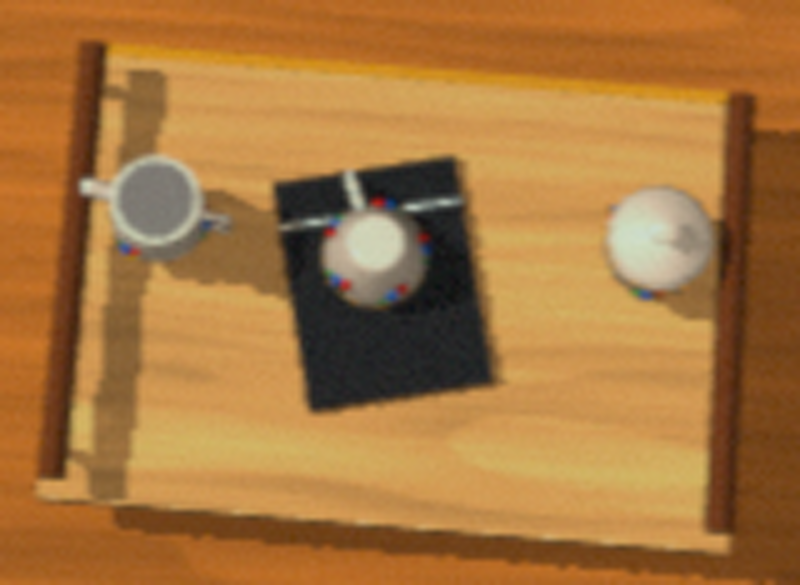

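```bash
cat > meas.py <<'E'
from h import *
def slate(c,roi):
    im=c["image"]; k=np.zeros(im.shape[:2],bool); k[roi[0]:roi[1],roi[2]:roi[3]]=1
    m=((im.max(2)<85)&k).astype(np.uint8)
    n,l,s,_=cv2.connectedComponentsWithStats(m); m=(l==1+s[1:,4].argmax()).astype(np.uint8)
    w=ray(c,cv2.findContours(m,0,1)[0][0][:,0],.068)
    f=(w[:,:2]*1000).astype(np.float32); b=cv2.boxPoints(cv2.minAreaRect(f))/1000
    e=np.roll(b,-1,0)-b; L=np.linalg.norm(e,axis=1); x=e[L.argmax()]; x=x*np.sign(x[0])
    return b.mean(0),np.arctan2(x[1],x[0]),sorted(L)
def line(c,u0,u1,v0,v1):  # far edge: G crosses 121 between table and brass
    g=c["image"][:,:,1].astype(float); P=[]
    for u in range(u0,u1):
        for v in range(v0,v1):
            if g[v,u]<121<=g[v+1,u]: P.append((u,v+(121-g[v,u])/(g[v+1,u]-g[v,u]))); break
    w=ray(c,P,.06)[:,:2]; d=cv2.fitLine(w.astype(np.float32),cv2.DIST_HUBER,0,.001,.001).ravel()
    res=np.abs((w-d[2:])@[-d[1],d[0]])
    return d,w,np.median(res)
E
python3 - <<'E'
from meas import *
c=vision.camera("top")
ctr,yaw,L=slate(c,(222,284,310,370)); print("slate",ctr,yaw,L)
d,w,res=line(c,288,404,199,217); t=d[:2]*np.sign(d[0]*0-d[1]); # +? 
n=np.array([d[1],-d[0]]); n*=np.sign(n[0]); sy=np.arctan2(n[1],n[0])
print("edge yaw",sy,"n",n,"res",res,len(w),w[[0,-1]])
# near edge check at crop (45,485)->(725,540) top-edge approx
q=ray(c,np.array([[37,487],[730,540],[105,47],[727,95]])/5+[262,195],.06)[:,:2]; print(q,((q-d[2:])@n))
front=ctr+.075*np.array([np.cos(yaw),np.sin(yaw)])
print("overhang now",(front-d[2:])@n,"ctr dist",(ctr-d[2:])@n)
print("edge pt nearest ctr",ctr-((ctr-d[2:])@n)*n)
E
```

```text
slate [ 0.5493882  -0.07302868] 0.21480256 [np.float32(0.118532375), np.float32(0.11853238), np.float32(0.14847425), np.float32(0.14847425)]
edge yaw -0.02804704 n [ 0.9996067  -0.02804336] res 0.0002644141825211601 116 [[ 0.7018376   0.09738676]
 [ 0.69110342 -0.27898066]]
[[ 0.40685776  0.13719404]
 [ 0.39683579 -0.30194197]
 [ 0.69673854  0.11341231]
 [ 0.68661777 -0.293445  ]] [-0.29560629 -0.29330946 -0.00517258 -0.00387973]
overhang now -0.074437305 ctr dist -0.14723657
edge pt nearest ctr [ 0.6965668  -0.07715769]
```

```bash
python3 - <<'E'
from meas import *
c=vision.camera("top"); im=c["image"]
for v in list(range(204,215))+list(range(294,308)): print(v,im[v,345],ray(c,[345,v],.06)[0,:2].round(4))
s=vision.camera("scene")
# project stand-top edge points on scene from the top fit
n=np.array([.9996,-.0280]); t=np.array([.028,.9996]); p=np.array([.6966,-.0772])
z=cv2.resize(s["image"][200:310,250:390],None,fx=5,fy=5,interpolation=cv2.INTER_CUBIC)
for a in np.arange(-.2,.19,.03):
    u=(proj(s,[*(p+a*t),.06])[0]-[250,200]+.5)*5; cv2.circle(z,tuple(int(round(x)) for x in u),2,(255,0,0),-1)
cv2.imwrite("pics/sc.png",z[:,:,::-1])
E
```

```text
204 [175 104  42] [ 0.7092 -0.0888]
205 [170  97  34] [ 0.7058 -0.0889]
206 [173 100  32] [ 0.7024 -0.0891]
207 [182 106  34] [ 0.6991 -0.0892]
208 [193 124  30] [ 0.6957 -0.0894]
209 [207 140  27] [ 0.6923 -0.0895]
210 [205 142  37] [ 0.6889 -0.0897]
211 [202 154  81] [ 0.6856 -0.0898]
212 [207 159  84] [ 0.6822 -0.09  ]
213 [209 163  89] [ 0.6789 -0.0901]
214 [210 163  88] [ 0.6755 -0.0903]
294 [200 145  78] [ 0.4146 -0.102 ]
295 [185 134  71] [ 0.4115 -0.1021]
296 [190 138  74] [ 0.4083 -0.1022]
297 [195 139  74] [ 0.4051 -0.1024]
298 [202 146  79] [ 0.402  -0.1025]
299 [205 149  80] [ 0.3988 -0.1027]
300 [186 143  83] [ 0.3956 -0.1028]
301 [117  77  37] [ 0.3925 -0.103 ]
302 [115  68  28] [ 0.3893 -0.1031]
303 [112  67  25] [ 0.3862 -0.1032]
304 [110  63  27] [ 0.383  -0.1034]
305 [122  70  21] [ 0.3799 -0.1035]
306 [169  97  34] [ 0.3768 -0.1037]
307 [180 105  40] [ 0.3736 -0.1038]
```

View pics/sc.png

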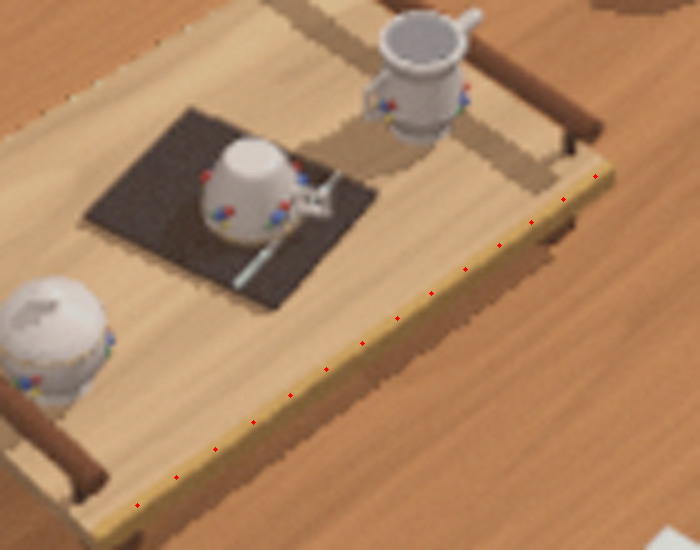

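The edge projected from the top view lies on the brass edge in the scene view, from crop (95,545) to (610,172). The stand depth checks at 0.300 m. I'll push with two spread fingers square to the edge, starting behind the slate.

Request:
{"method": "jog_arm", "body": {
  "targets": [
    [0, 0, 0.09, -0.25, 0.25, 0, 0.6],
    [0, 0, 0.184, -0.5, 0.5, 0, 0.6],
    [0, 0, 0.184, -0.75, 0.75, 0, 0.6],
    [0, 0, 0.184, -1, 1, 0, 0.6],
    [0, 0, 0.184, -1, 1, 0, 0.6],
    [0, 0, 0.184, -1, 1, 0, 0.6]
  ]
}}

```text
clock: 1.05
eef_pos: [0.2974, -0.3333, 0.2397]
ee_rot: [-3.141, 0.001, 3.117]
ft_force: [-0.7, -0.1, -0.8]
finger_gap: 0.051
grip_force: 0.0
```

```bash
cat > go.py <<'E'
import sys
from h import *
o=r.get_obs(); p=o["eef_pos"]; Rm=R.from_euler("xyz",o["ee_rot"])
T=np.array([float(a) for a in sys.argv[1:4]]); W=R.from_euler("xyz",[np.pi,0,-3.170])
print("t",o["clock"],"p",p,"rot",o["ee_rot"],"F",o["ft_force"],"gap",o["finger_gap"])
print("turn",((Rm.inv()*W).as_rotvec()/(np.pi/2)).round(4),"shift",(Rm.inv().apply(T-p)/.2).round(4))
E
python3 go.py .4347 -.076 .16
```

```text
t 1.05 p [ 0.29742312 -0.33334713  0.23971778] rot [-3.14134824e+00  1.45686644e-03  3.11726063e+00] F [-0.68065246 -0.11208608 -0.81876368] gap 0.05103240635031663
turn [-0.0002  0.0009  0.0026] shift [-0.6543  1.3032  0.3992]
```

Request:
{"method": "jog_arm", "body": {
  "targets": [
    [0, 0, 0, -0.15, 0.25, 0, 0.6],
    [0, 0, 0, -0.3, 0.5, 0, 0.6],
    [0, 0, 0, -0.45, 0.75, 0, 0.6],
    [0, 0, 0, -0.6, 1.0, 0, 0.6],
    [0, 0, 0, -0.6, 1.0, 0, 0.6]
  ]
}}

```text
clock: 1.68
eef_pos: [0.4231, -0.1362, 0.2386]
ee_rot: [3.141, -0.002, 3.118]
ft_force: [-0.5, -0.5, -1.2]
finger_gap: 0.0515
grip_force: 0.0
```

```bash
python3 go.py .4347 -.076 .1
```

```text
t 1.675 p [ 0.42313198 -0.13623322  0.23855659] rot [ 3.14128075e+00 -1.52697055e-03  3.11756639e+00] F [-0.47753697 -0.48052736 -1.18778266] gap 0.051539809762367696
turn [ 0.0002 -0.001   0.0028] shift [-0.0516  0.3023  0.6928]
```

Request:
{"method": "jog_arm", "body": {
  "targets": [
    [0, 0, 0.003, -0.05, 0.15, 0.1, 0.6],
    [0, 0, 0.003, -0.05, 0.3, 0.25, 0.6],
    [0, 0, 0.003, -0.05, 0.3, 0.45, 0.6],
    [0, 0, 0.003, -0.05, 0.3, 0.6, 0.6],
    [0, 0, 0.003, -0.05, 0.3, 0.7, 0.6],
    [0, 0, 0.003, -0.05, 0.3, 0.76, 0.6],
    [0, 0, 0.003, -0.05, 0.3, 0.76, 0.6],
    [0, 0, 0.003, -0.05, 0.3, 0.76, 0.6]
  ]
}}

```text
clock: 2.68
eef_pos: [0.4342, -0.079, 0.0884]
ee_rot: [3.142, 0.001, 3.108]
ft_force: [-1.0, 0.2, 0.9]
finger_gap: 0.051
grip_force: 0.0
```

Request:
{"method": "jog_arm", "body": {
  "targets": [
    [0, 0, 0, 0, 0, 0.02, 0.6],
    [0, 0, 0, 0, 0, 0.04, 0.6],
    [0, 0, 0, 0, 0, 0.04, 0.6],
    [0, 0, 0, 0, 0, 0.04, 0.6]
  ]
}}

```text
clock: 3.18
eef_pos: [0.4337, -0.0786, 0.0794]
ee_rot: [-3.142, 0.0, 3.109]
ft_force: [-0.1, -0.1, -0.7]
finger_gap: 0.0509
grip_force: 0.0
```

Request:
{"method": "jog_arm", "body": {
  "targets": [
    [0, 0, 0, 0, 0, 0.015, 0.6],
    [0, 0, 0, 0, 0, 0.03, 0.6],
    [0, 0, 0, 0, 0, 0.03, 0.6],
    [0, 0, 0, 0, 0, 0.03, 0.6]
  ]
}}

```text
clock: 3.68
eef_pos: [0.4337, -0.0787, 0.0733]
ee_rot: [3.142, -0.0, 3.109]
ft_force: [0.1, -0.8, -0.5]
finger_gap: 0.0513
grip_force: 0.0
```

Request:
{"method": "jog_arm", "body": {
  "targets": [
    [0, 0, 0, 0, 0, 0.01, 0.6],
    [0, 0, 0, 0, 0, 0.01, 0.6],
    [0, 0, 0, 0, 0, 0.01, 0.6]
  ]
}}

```text
clock: 4.05
eef_pos: [0.4337, -0.0786, 0.0713]
ee_rot: [3.142, -0.0, 3.109]
ft_force: [-0.0, 0.5, -0.2]
finger_gap: 0.0511
grip_force: 0.0
```

Request:
{"method": "jog_arm", "body": {
  "targets": [
    [0, 0, 0, 0, 0, 0.01, 0.6],
    [0, 0, 0, 0, 0, 0.01, 0.6],
    [0, 0, 0, 0, 0, 0.01, 0.6]
  ]
}}

```text
clock: 4.42
eef_pos: [0.4337, -0.0787, 0.0693]
ee_rot: [3.142, -0.0, 3.109]
ft_force: [0.1, 0.3, 0.1]
finger_gap: 0.0514
grip_force: 0.0
```

Request:
{"method": "jog_arm", "body": {
  "targets": [
    [0, 0, 0, 0, 0, 0.01, 0.6],
    [0, 0, 0, 0, 0, 0.01, 0.6],
    [0, 0, 0, 0, 0, 0.01, 0.6]
  ]
}}

```text
clock: 4.8
eef_pos: [0.4337, -0.0787, 0.0673]
ee_rot: [3.142, -0.0, 3.109]
ft_force: [-1.2, 0.5, 0.0]
finger_gap: 0.0512
grip_force: 0.0
```

Request:
{"method": "jog_arm", "body": {
  "targets": [
    [0, 0, 0, 0, 0, 0.01, 0.6],
    [0, 0, 0, 0, 0, 0.01, 0.6],
    [0, 0, 0, 0, 0, 0.01, 0.6]
  ]
}}

```text
clock: 5.18
eef_pos: [0.4337, -0.0786, 0.0653]
ee_rot: [3.142, -0.0, 3.109]
ft_force: [0.5, 0.8, 0.8]
finger_gap: 0.0515
grip_force: 0.0
```

Request:
{"method": "jog_arm", "body": {
  "targets": [
    [0, 0, 0, 0, 0, 0.01, 0.6],
    [0, 0, 0, 0, 0, 0.01, 0.6],
    [0, 0, 0, 0, 0, 0.01, 0.6]
  ]
}}

```text
clock: 5.55
eef_pos: [0.4339, -0.0787, 0.0648]
ee_rot: [-3.141, 0.001, 3.109]
ft_force: [-5.0, 2.2, 8.8]
finger_gap: 0.0514
grip_force: 4.6
```

Request:
{"method": "jog_arm", "body": {
  "targets": [
    [0, 0, 0, 0, 0, 0.005, 0.6],
    [0, 0, 0, 0, 0, 0.005, 0.6],
    [0, 0, 0, 0, 0, 0.005, 0.6]
  ]
}}

```text
clock: 5.92
eef_pos: [0.4339, -0.0787, 0.0648]
ee_rot: [-3.141, 0.001, 3.109]
ft_force: [-9.1, 2.8, 15.4]
finger_gap: 0.0518
grip_force: 7.5
```

Request:
{"method": "jog_arm", "body": {
  "targets": [
    [0, 0, 0, 0, 0, -0.031, 0.6],
    [0, 0, 0, 0, 0, -0.031, 0.6],
    [0, 0, 0, -0.02, 0, -0.031, 0.6],
    [0, 0, 0, -0.04, 0, -0.031, 0.6],
    [0, 0, 0, -0.06, 0, -0.031, 0.6],
    [0, 0, 0, -0.08, 0, -0.031, 0.6],
    [0, 0, 0, -0.1, 0, -0.031, 0.6],
    [0, 0, 0, -0.12, 0, -0.031, 0.6],
    [0, 0, 0, -0.14, 0, -0.031, 0.6],
    [0, 0, 0, -0.16, 0, -0.031, 0.6],
    [0, 0, 0, -0.16, 0, -0.031, 0.6]
  ]
}}

```text
clock: 7.3
eef_pos: [0.4657, -0.0797, 0.0683]
ee_rot: [3.142, -0.001, 3.109]
ft_force: [-3.0, 0.4, 0.3]
finger_gap: 0.051
grip_force: 1.2
```

```bash
python3 - <<'E'
from meas import *
c=vision.camera("top"); im=c["image"]
z=cv2.resize(im[195:312,262:422],None,fx=5,fy=5,interpolation=cv2.INTER_CUBIC); cv2.imwrite("pics/p1.png",z[:,:,::-1])
s=vision.camera("scene")["image"]
z=cv2.resize(s[180:310,220:380],None,fx=4,fy=4,interpolation=cv2.INTER_CUBIC); cv2.imwrite("pics/p1s.png",z[:,:,::-1])
print(r.get_obs()["eef_pos"])
E
```

```text
[ 0.46566704 -0.07971329  0.06838547]
```

View pics/p1s.png

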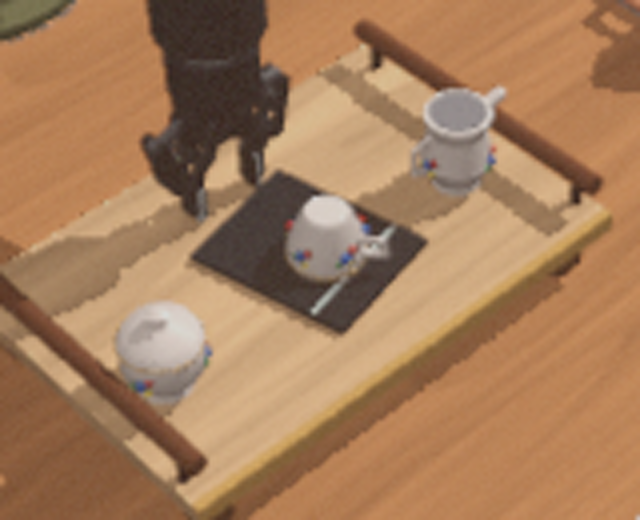

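The left finger touches the slate's rear edge at crop (258,180) and the slate is turning; the right finger, at (200,210), is still clear. The cup rides along, so I continue.

Request:
{"method": "jog_arm", "body": {
  "targets": [
    [0, 0, 0, -0.02, 0, 0, 0.6],
    [0, 0, 0, -0.045, 0, 0, 0.6],
    [0, 0, 0, -0.07, 0, 0, 0.6],
    [0, 0, 0, -0.1, 0, 0, 0.6],
    [0, 0, 0, -0.13, 0, 0, 0.6],
    [0, 0, 0, -0.16, 0, 0, 0.6],
    [0, 0, 0, -0.19, 0, 0, 0.6],
    [0, 0, 0, -0.22, 0, 0, 0.6],
    [0, 0, 0, -0.25, 0, 0, 0.6],
    [0, 0, 0, -0.28, 0, 0, 0.6],
    [0, 0, 0, -0.3, 0, 0, 0.6],
    [0, 0, 0, -0.3, 0, 0, 0.6]
  ]
}}

```text
clock: 8.9
eef_pos: [0.5262, -0.0817, 0.0686]
ee_rot: [3.142, 0.001, 3.109]
ft_force: [-1.3, 0.3, -1.8]
finger_gap: 0.051
grip_force: 0.3
```

```bash
python3 - <<'E'
from meas import *
c=vision.camera("top"); im=c["image"]
z=cv2.resize(im[195:312,262:422],None,fx=4,fy=4,interpolation=cv2.INTER_CUBIC)
s=vision.camera("scene")["image"]
y=cv2.resize(s[180:310,220:380],None,fx=4,fy=4,interpolation=cv2.INTER_CUBIC)[:468]
cv2.imwrite("pics/p2.png",cv2.resize(np.hstack([z,y]),(800,292))[:,:,::-1]) if 0 else cv2.imwrite("pics/p2.png",y[:,:,::-1])
cv2.imwrite("pics/p2t.png",z[:,:,::-1])
print(r.get_obs()["eef_pos"])
E
```

```text
[ 0.52608693 -0.08173252  0.06872405]
```

View pics/p2.png

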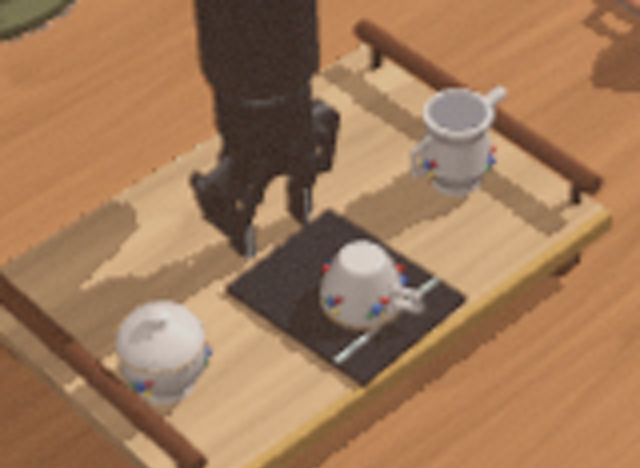

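```bash
cat > sc.py <<'E'
from h import *
import sys
c=vision.camera("scene")
q=(np.array([float(a) for a in sys.argv[1:]]).reshape(-1,2)+.0)/4+[220,180]-.4
w=ray(c,q,.068)[:,:2]; n=np.array([.9996,-.0280]); t=np.array([.028,.9996]); p=np.array([.6966,-.0772])
st=np.c_[(w-p)@n,(w-p)@t]; print(st.round(4))
for i,j in [(0,1),(0,2),(1,3)]:
    if max(i,j)<len(st): d=st[j]-st[i]; print(i,j,np.linalg.norm(d),np.degrees(np.arctan2(d[1],d[0])))
E
python3 sc.py 365 384 465 297 227 290 330 210; python3 sc.py 365 382 465 297
```

```text
[[ 0.0037 -0.0692]
 [-0.0078  0.0478]
 [-0.1423 -0.0819]
 [-0.1526  0.0366]]
0 1 0.1175518777925031 95.57247360815418
0 2 0.14649071320669282 -175.05458141533302
1 3 0.14528383728633637 -175.59000424682094
[[ 0.0022 -0.0679]
 [-0.0078  0.0478]]
0 1 0.11608614836051026 94.92649420381348
```

View pics/p2t.png

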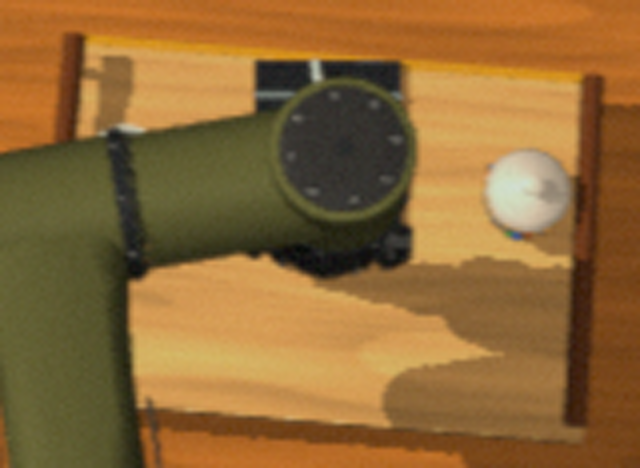

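The slate is about 0.085 rad askew and still turning square. Its front middle lies about 2 mm short of the brass edge, so I push 27 mm more.

Request:
{"method": "jog_arm", "body": {
  "targets": [
    [0, 0, 0, -0.02, 0, 0, 0.6],
    [0, 0, 0, -0.04, 0, 0, 0.6],
    [0, 0, 0, -0.06, 0, 0, 0.6],
    [0, 0, 0, -0.08, 0, 0, 0.6],
    [0, 0, 0, -0.1, 0, 0, 0.6],
    [0, 0, 0, -0.12, 0, 0, 0.6],
    [0, 0, 0, -0.135, 0, 0, 0.6],
    [0, 0, 0, -0.135, 0, 0, 0.6],
    [0, 0, 0, -0.135, 0, 0, 0.6]
  ]
}}

```text
clock: 10.22
eef_pos: [0.5529, -0.0827, 0.0685]
ee_rot: [-3.141, 0.001, 3.108]
ft_force: [-2.2, -0.7, 1.1]
finger_gap: 0.0516
grip_force: 0.8
```

```bash
python3 - <<'E'
from meas import *
s=vision.camera("scene")["image"]
y=cv2.resize(s[180:310,220:380],None,fx=4,fy=4,interpolation=cv2.INTER_CUBIC)
cv2.imwrite("pics/p3.png",y[:,:,::-1])
print(r.get_obs()["eef_pos"])
E
```

```text
[ 0.55292215 -0.08272818  0.068514  ]
```

View pics/p3.png

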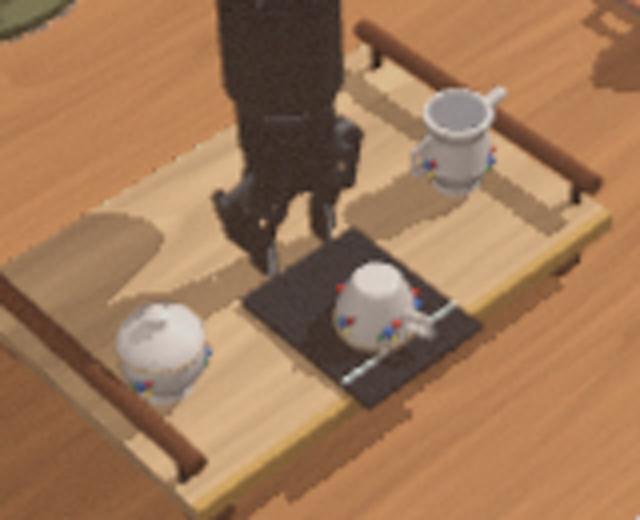

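```bash
python3 sc.py 370 409 482 325 243 299 352 229
```

```text
[[ 0.0241 -0.0831]
 [ 0.0222  0.0365]
 [-0.1262 -0.079 ]
 [-0.1241  0.0348]]
0 1 0.11955677135067853 90.90226260267092
0 2 0.15034168189224956 178.4533222589858
1 3 0.14626163799849262 -179.33172397438267
```

The slate is now square (about 0.01 rad) with roughly 24 mm overhang. I push 5 mm more, back off, raise the arm clear and check from the top.

Request:
{"method": "jog_arm", "body": {
  "targets": [
    [0, 0, 0, -0.012, 0, 0, 0.6],
    [0, 0, 0, -0.026, 0, 0, 0.6],
    [0, 0, 0, -0.026, 0, 0, 0.6],
    [0, 0, 0, -0.026, 0, 0, 0.6],
    [0, 0, 0, 0, 0, 0, 0.6],
    [0, 0, 0, 0.15, 0, 0, 0.6],
    [0, 0, 0, 0.35, 0, 0, 0.6],
    [0, 0, 0, 0.5, 0, -0.1, 0.6],
    [0, 0, 0, 0.6, 0, -0.3, 0.6],
    [0, 0, 0, 0.6, 0, -0.5, 0.6],
    [0, 0, 0, 0.6, 0, -0.7, 0.6],
    [0, 0, 0, 0.6, 0, -0.7, 0.6]
  ]
}}

```text
clock: 11.82
eef_pos: [0.4343, -0.0785, 0.2123]
ee_rot: [3.14, 0.008, 3.109]
ft_force: [-0.3, -0.6, -0.3]
finger_gap: 0.0511
grip_force: 0.0
```

Request:
{"method": "jog_arm", "body": {
  "targets": [
    [0, 0, 0, 0, -0.3, 0, 0.6],
    [0, 0, 0, 0, -0.6, 0, 0.6],
    [0, 0, 0, 0, -0.8, 0, 0.6],
    [0, 0, 0, 0, -1, 0, 0.6],
    [0, 0, 0, 0, -1, 0, 0.6]
  ]
}}

```text
clock: 12.45
eef_pos: [0.4254, -0.2803, 0.2069]
ee_rot: [3.141, -0.002, 3.105]
ft_force: [-0.3, 0.4, 0.3]
finger_gap: 0.0513
grip_force: 0.0
```

```bash
python3 - <<'E'
from meas import *
c=vision.camera("top"); s=vision.camera("scene")
z=cv2.resize(c["image"][195:312,262:422],None,fx=4,fy=4,interpolation=cv2.INTER_CUBIC)
y=cv2.resize(s["image"][180:310,220:380],None,fx=4,fy=4,interpolation=cv2.INTER_CUBIC)
cv2.imwrite("pics/p4.png",cv2.resize(np.vstack([z,y]),(384,593))[:,:,::-1])
ctr,yaw,L=slate(c,(195,264,310,372)); n=np.array([.9996,-.028]); p=np.array([.6966,-.0772])
print(ctr,yaw,L,"rel",yaw+.028,"overhang",(ctr-p)@n+.075, r.get_obs()["clock"],r.get_obs()["eef_pos"])
E
```

```text
[ 0.6522365  -0.10921147] 1.5076703 [np.float32(0.12788214), np.float32(0.12788214), np.float32(0.14483018), np.float32(0.1448302)] rel 1.5356703 overhang 0.03155058792594909 12.55 [ 0.4258793  -0.27848273  0.20755176]
```

View pics/p4.png

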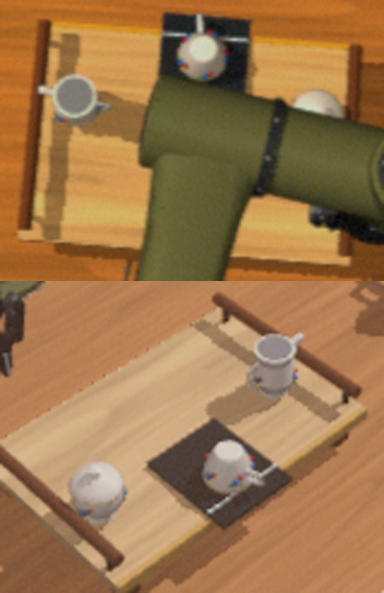

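The top view shows the front end beyond the edge, at crop (205,15), with the arm hiding the rear. The scene view shows the slate clear of the arm and the cup upright. I measure from the scene mask and from the front edge in the top view.

```bash
python3 - <<'E'
from meas import *
n=np.array([.9996,-.028]); t=np.array([.028,.9996]); p=np.array([.6966,-.0772])
s=vision.camera("scene"); im=s["image"]
k=np.zeros(im.shape[:2],bool); k[230:290,275:345]=1
m=((im.max(2)<85)&k).astype(np.uint8); nn,l,st,_=cv2.connectedComponentsWithStats(m); m=(l==1+st[1:,4].argmax()).astype(np.uint8)
w=ray(s,cv2.convexHull(cv2.findContours(m,0,1)[0][0])[:,0],.068)[:,:2]
b=cv2.boxPoints(cv2.minAreaRect((w*1000).astype(np.float32)))/1000
print("scene",np.c_[(b-p)@n,(b-p)@t].round(4))
c=vision.camera("top"); g=c["image"].max(2).astype(float); P=[]
for u in range(332,364):
    for v in range(194,206):
        if g[v,u]>=110>g[v+1,u]: P.append((u,v+(g[v,u]-110)/(g[v,u]-g[v+1,u]))); break
w=ray(c,P,.068)[:,:2]; S=(w-p)@n; T=(w-p)@t
f=np.polyfit(T,S,1); print("top front",np.median(S),"slope",f[0],len(P),T.min(),T.max())
E
```

```text
scene [[-0.1195 -0.0832]
 [-0.0073 -0.0833]
 [-0.0072  0.0346]
 [-0.1193  0.0348]]
top front 0.020862660258928134 slope 0.001564013402827547 30 -0.06908610935214614 0.032251957577244215
```

The two estimates differ (21 vs 29 mm), so I clear the arm from the top view and measure the whole slate.

Request:
{"method": "jog_arm", "body": {
  "targets": [
    [0, 0, 0, 0.25, -0.25, 0, 0.6],
    [0, 0, 0, 0.5, -0.5, 0, 0.6],
    [0, 0, 0, 0.6, -0.75, 0, 0.6],
    [0, 0, 0, 0.6, -1, 0, 0.6],
    [0, 0, 0, 0.6, -1, 0, 0.6],
    [0, 0, 0, 0.6, -1, 0, 0.6]
  ]
}}

```text
clock: 13.4
eef_pos: [0.3, -0.4738, 0.2083]
ee_rot: [3.141, -0.0, 3.109]
ft_force: [0.9, 0.9, -0.6]
finger_gap: 0.0513
grip_force: 0.0
```

```bash
python3 - <<'E'
from meas import *
n=np.array([.9996,-.028]); t=np.array([.028,.9996]); p=np.array([.6966,-.0772])
c=vision.camera("top"); im=c["image"]
ctr,yaw,L=slate(c,(195,264,318,372)); print(ctr,yaw,L,"ctr s",(ctr-p)@n)
d,w,res=line(c,288,325,199,217); print("edge L",np.median((w-p)@n))
d,w,res=line(c,368,404,199,217); print("edge R",np.median((w-p)@n))
for u in(328,333,355,360): print(u,[(v,int(im[v].max(1)[u]),round(float((ray(c,[u,v],.068)[0,:2]-p)@n),4)) for v in list(range(196,213))+list(range(236,248))])
print(r.get_obs()["clock"],r.get_obs()["eef_pos"])
E
```

```text
[ 0.6417167  -0.09539165] -0.03020423 [np.float32(0.11663011), np.float32(0.11663011), np.float32(0.14899266), np.float32(0.14899266)] ctr s -0.05435196192499161
edge L 0.0004296583352502151
edge R 0.00013170078609587137
328 [(196, 186, 0.033), (197, 183, 0.0297), (198, 171, 0.0263), (199, 177, 0.0229), (200, 183, 0.0195), (201, 178, 0.0162), (202, 175, 0.0128), (203, 169, 0.0095), (204, 175, 0.0061), (205, 185, 0.0027), (206, 185, -0.0006), (207, 197, -0.004), (208, 188, -0.0073), (209, 188, -0.0107), (210, 185, -0.014), (211, 172, -0.0173), (212, 171, -0.0207), (236, 41, -0.1001), (237, 39, -0.1034), (238, 42, -0.1067), (239, 40, -0.1099), (240, 37, -0.1132), (241, 39, -0.1165), (242, 36, -0.1197), (243, 38, -0.123), (244, 43, -0.1263), (245, 101, -0.1295), (246, 204, -0.1328), (247, 213, -0.136)]
333 [(196, 185, 0.0344), (197, 188, 0.031), (198, 169, 0.0276), (199, 165, 0.0243), (200, 111, 0.0209), (201, 46, 0.0175), (202, 33, 0.0142), (203, 36, 0.0108), (204, 34, 0.0074), (205, 38, 0.0041), (206, 34, 0.0007), (207, 46, -0.0026), (208, 99, -0.006), (209, 156, -0.0093), (210, 65, -
[... 786 characters left out ...]
244, 38, -0.1191), (245, 36, -0.1224), (246, 39, -0.1257), (247, 90, -0.1289)]
360 [(196, 180, 0.0417), (197, 182, 0.0383), (198, 192, 0.0349), (199, 185, 0.0316), (200, 175, 0.0282), (201, 161, 0.0248), (202, 122, 0.0214), (203, 54, 0.0181), (204, 37, 0.0147), (205, 37, 0.0114), (206, 36, 0.008), (207, 36, 0.0046), (208, 40, 0.0013), (209, 40, -0.0021), (210, 88, -0.0054), (211, 176, -0.0088), (212, 78, -0.0121), (236, 40, -0.0916), (237, 39, -0.0949), (238, 35, -0.0982), (239, 39, -0.1015), (240, 36, -0.1047), (241, 38, -0.108), (242, 37, -0.1113), (243, 37, -0.1146), (244, 35, -0.1178), (245, 34, -0.1211), (246, 44, -0.1244), (247, 55, -0.1276)]
13.45 [ 0.30026702 -0.47355898  0.20882134]
```

Top view: the slate is square (0.002 rad) with the front at +21 mm and the pale line 9 mm inside the edge, which is near the lower limit. The scene view says about 29 mm. A further 6 mm push lands inside the range by both, so I go back and do it.

Request:
{"method": "jog_arm", "body": {
  "targets": [
    [0, 0, 0, -0.15, 0.25, 0, 0.6],
    [0, 0, 0, -0.3, 0.5, 0, 0.6],
    [0, 0, 0, -0.45, 0.75, 0, 0.6],
    [0, 0, 0, -0.6, 1, 0, 0.6],
    [0, 0, 0, -0.6, 1, 0, 0.6]
  ]
}}

```text
clock: 14.08
eef_pos: [0.4281, -0.2742, 0.2094]
ee_rot: [3.141, 0.003, 3.117]
ft_force: [0.5, -0.5, 1.6]
finger_gap: 0.0509
grip_force: 0.0
```

Request:
{"method": "jog_arm", "body": {
  "targets": [
    [0, 0, 0, 0, 0.25, 0, 0.6],
    [0, 0, 0, 0, 0.5, 0, 0.6],
    [0, 0, 0, 0, 0.75, 0, 0.6],
    [0, 0, 0, 0, 1, 0, 0.6],
    [0, 0, 0, 0, 1, 0, 0.6],
    [0, 0, 0, 0, 1, 0, 0.6]
  ]
}}

```text
clock: 14.82
eef_pos: [0.4325, -0.0784, 0.2091]
ee_rot: [3.141, 0.001, 3.11]
ft_force: [-0.0, 0.1, 0.4]
finger_gap: 0.0514
grip_force: 0.0
```

```bash
python3 go.py .48 -.0825 .069
```

```text
t 14.825 p [ 0.43252205 -0.07843433  0.20908629] rot [3.14130875e+00 1.44997692e-03 3.11023263e+00] F [-0.02980451  0.12975112  0.35773501] gap 0.051382572491709216
turn [ 0.0002  0.0009 -0.0019] shift [-0.2369 -0.0131  0.7008]
```

Request:
{"method": "jog_arm", "body": {
  "targets": [
    [0, 0, 0, 0, -0.06, 0.2, 0.6],
    [0, 0, 0, 0, -0.06, 0.4, 0.6],
    [0, 0, 0, -0.05, -0.06, 0.55, 0.6],
    [0, 0, 0, -0.1, -0.06, 0.65, 0.6],
    [0, 0, 0, -0.2, -0.06, 0.7, 0.6],
    [0, 0, 0, -0.3, -0.06, 0.7, 0.6],
    [0, 0, 0, -0.4, -0.06, 0.7, 0.6],
    [0, 0, 0, -0.5, -0.06, 0.7, 0.6],
    [0, 0, 0, -0.55, -0.06, 0.7, 0.6],
    [0, 0, 0, -0.58, -0.06, 0.7, 0.6],
    [0, 0, 0, -0.6, -0.06, 0.7, 0.6],
    [0, 0, 0, -0.6, -0.06, 0.7, 0.6]
  ]
}}

```text
clock: 16.32
eef_pos: [0.5521, -0.0946, 0.0685]
ee_rot: [3.141, -0.0, 3.109]
ft_force: [0.3, 0.9, -0.5]
finger_gap: 0.0512
grip_force: 0.0
```

To x = 0.564: 12 mm, i.e. 0.06 units, slowly. Then I back off and clear.

Request:
{"method": "jog_arm", "body": {
  "targets": [
    [0, 0, 0, -0.015, 0, 0, 0.6],
    [0, 0, 0, -0.03, 0, 0, 0.6],
    [0, 0, 0, -0.045, 0, 0, 0.6],
    [0, 0, 0, -0.06, 0, 0, 0.6],
    [0, 0, 0, -0.06, 0, 0, 0.6],
    [0, 0, 0, -0.06, 0, 0, 0.6]
  ]
}}

```text
clock: 17.08
eef_pos: [0.5638, -0.0951, 0.0685]
ee_rot: [-3.141, -0.001, 3.109]
ft_force: [-4.4, -0.1, 3.5]
finger_gap: 0.051
grip_force: 2.6
```

Request:
{"method": "jog_arm", "body": {
  "targets": [
    [0, 0, 0, 0.05, 0, 0, 0.6],
    [0, 0, 0, 0.2, 0, 0, 0.6],
    [0, 0, 0, 0.4, 0, 0, 0.6],
    [0, 0, 0, 0.6, 0, -0.15, 0.6],
    [0, 0, 0, 0.65, 0, -0.4, 0.6],
    [0, 0, 0, 0.65, 0, -0.7, 0.6],
    [0, 0, 0, 0.65, 0, -0.7, 0.6]
  ]
}}

```text
clock: 17.95
eef_pos: [0.4362, -0.0907, 0.2142]
ee_rot: [3.14, 0.011, 3.109]
ft_force: [-0.7, -0.1, -0.6]
finger_gap: 0.0512
grip_force: 0.0
```

Request:
{"method": "jog_arm", "body": {
  "targets": [
    [0, 0, 0, 0, -0.25, 0, 0.6],
    [0, 0, 0, 0, -0.5, 0, 0.6],
    [0, 0, 0, 0.1, -0.75, 0, 0.6],
    [0, 0, 0, 0.2, -1, 0, 0.6],
    [0, 0, 0, 0.2, -1, 0, 0.6]
  ]
}}

```text
clock: 18.58
eef_pos: [0.3861, -0.2916, 0.2076]
ee_rot: [-3.142, -0.0, 3.104]
ft_force: [0.5, -0.2, 0.3]
finger_gap: 0.051
grip_force: 0.0
```

Request:
{"method": "jog_arm", "body": {
  "targets": [
    [0, 0, 0, 0.15, -0.25, 0, 0.6],
    [0, 0, 0, 0.3, -0.5, 0, 0.6],
    [0, 0, 0, 0.4, -0.75, 0, 0.6],
    [0, 0, 0, 0.4, -1, 0, 0.6],
    [0, 0, 0, 0.4, -1, 0, 0.6],
    [0, 0, 0, 0.4, -1, 0, 0.6]
  ]
}}

```text
clock: 19.32
eef_pos: [0.3017, -0.4859, 0.2078]
ee_rot: [3.141, -0.0, 3.109]
ft_force: [-0.3, 0.2, 0.3]
finger_gap: 0.0516
grip_force: 0.0
```

```bash
python3 - <<'E'
from meas import *
n=np.array([.9996,-.028]); t=np.array([.028,.9996]); p=np.array([.6966,-.0772])
c=vision.camera("top"); im=c["image"]
ctr,yaw,L=slate(c,(190,264,318,372)); print(ctr,yaw,L,"overhang",(ctr-p)@n+.075)
s=vision.camera("scene")
z=cv2.resize(im[175:272,282:402],None,fx=4,fy=4,interpolation=cv2.INTER_CUBIC)
y=cv2.resize(s["image"][220:310,240:360],None,fx=4,fy=4,interpolation=cv2.INTER_CUBIC)
cv2.imwrite("pics/p5.png",cv2.resize(np.vstack([z,y]),(380,592))[:,:,::-1])
print(r.get_obs()["clock"])
E
```

```text
[ 0.63199985 -0.09554337] -0.03023344 [np.float32(0.11698395), np.float32(0.11698396), np.float32(0.11707548), np.float32(0.11707548)] overhang 0.010939304683246609
19.425
```

View pics/p5.png

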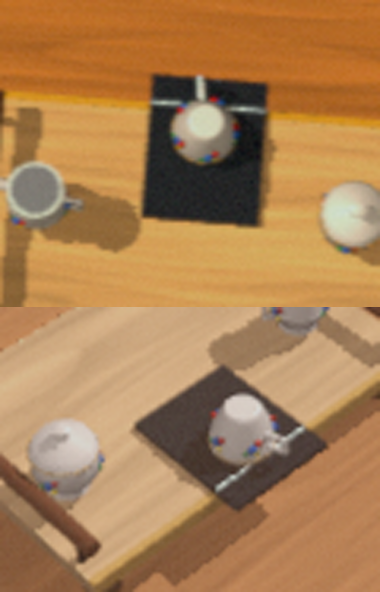

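The final picture shows the pale line over the brass edge (top crop (150,103)–(265,110)), the slate square and the cup upright on it. The mask was cut at the pale line, so I work from the rear edge at -0.123 m, which gives about 27 mm overhang. Handing in.

```bash
python3 -c "
from workcell import r
print(r.close_job())"
```

```text
the job is handed in; nothing more can be done
None
```

I handed the job in with the slate sticking out about 27 mm past the brass edge, square to it to within about 0.01 rad, the cup riding upright on it and the arm clear of everything; the hand-in returned no verdict.

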